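# Run a culture dish into the colony reader

### The job

Load the culture dish into the reader and start the count: push the sprung dish carriage all the way in by its blue tab, then back off and let its spring bring it back until the stop pin catches it at the reading position. Once it is held there with nothing touching it, press the round green start key right down and let it come up again. Do not touch or lift the open dish riding in the carriage, and leave everything else standing where it is.

Things in the scene. Friction and masses are not known exactly. Their poses are not given: they have to be found in the camera images.
- reader: Low white and grey dish reader, fixed, 270x160 mm. Origin: under its middle, on the worktop; x points from its front (towards the robot) to its back, the way the carriage is pushed; y to its left. From x = -14 to +130 mm a housing 70 mm high, with a mouth for the carriage; from x = -140 to -14 mm an open deck 10 mm high, with a crossbar 19 mm high under the tab's start (x = -138 to -124 mm).
- carriage (a joint): Dish carriage pushed in along the reader's x, m: 0 = out (start), 0.080 = reading position against the stop pin, 0.104 = end. A damped spring drives it out: 3 N at 0, 7.5 N at the end, plus 25 N per m/s. Its lug lifts the pin (1 N more, from 0.045 on); past 0.081 the pin has dropped behind the lug, and on release it stops at 0.080. Let go earlier, it runs right out. Once caught it stays.
- tab (a point): Centre of the front face of the carriage's blue upright finger tab, 42 mm above the worktop; tab 52 mm wide, 8 mm thick, from 20 to 60 mm above the worktop. Push here along the reader's x with closed fingers. Moves with the carriage: reader x = -136 mm when out, -56 at the reading position, -32 at the end. The dish's rim begins 44 mm behind it; only the low crossbar lies in front.
- nest (a point): Centre of the carriage's round nest, on the surface the dish stands on, 25 mm above the worktop and 88 mm behind the tab's front face; a black collar 6 mm high keeps the dish in place. Moves with the carriage; axes as the reader's.
- stop_pin (a joint): Lift of the sprung stop pin, m: 0 = down, about 0.007 while riding over the lug. It works by itself and need not be touched. It stands in an aluminium bracket at the right of the deck (reader x = -22, y = -60 mm) with a black knob on top, 72 mm above the worktop (79 mm while lifted).
- start_key (a joint): Green start key, m pressed down: 0 = up, 0.006 = right down (about 5 N); springs back up.
- start_key_top (a point): Centre of the top of the round green start key (28 mm across, in a grey collar 44 mm across), 42 mm above the worktop, on the left of the reader's front deck (reader x = -112, y = +57 mm). Press straight down.
- petri_dish: Open clear culture dish, loose, 87 mm across, 13 mm high, standing in the carriage's nest. Origin: centre of its underside. Only carried along by the carriage; not to be touched or lifted.
- microscope: Tall fixed microscope to the right of the reader, 0.6 m high; not part of the job, keep clear of it. Its left focus knob, about 0.1 m above the worktop, reaches to y = 0.12; its eyepieces reach towards the robot to x = 0.22 at 0.35 to 0.40 m height. Origin: under its base.
- red_pot: Bystander, loose: sample pot with a red screw cap, 38 mm across, 54 mm tall, close beside the reader on its left. Origin: centre of its underside.
- yellow_pot: Bystander, loose: sample pot with a yellow screw cap, 38 mm across, 54 mm tall, close beside the reader on its left. Origin: centre of its underside.
- coverslips: Bystander, loose: small white box of cover slips, 29x29x21 mm, on the worktop in front of the reader. Origin: centre of its underside.
- timer: Bystander, loose: white kitchen-type timer lying flat, 66x62x22 mm, beyond the microscope. Origin: centre of its underside.
- oil_bottle: Bystander, loose: small brown bottle with a black cap, 30 mm across, 58 mm tall. Origin: centre of its underside.
- stain_red: Bystander, loose: brown dropper bottle with a red rubber teat, 38 mm across, 94 mm tall. Origin: centre of its underside.

How it is judged:
By the outcome, as a careful person would: the job done as asked, in the order asked, and still so for the second after the job is handed in, with the robot touching nothing.
It also fails if it takes over 38 s, if anything falls off the work surface, if the arm or the gripper's body presses on something with over 40 N, if the wrist force passes 120 N, or if a joint passes its speed limit or range.

### The arm

A 6-joint arm with a two-finger parallel gripper is mounted at the origin on a cart in front of the work surface, level with it; the furniture and walls round the work are solid. World frame = base frame: x ahead of the robot, y to its left, z up, the work surface at z = 0. Lengths are in mm, angles in rad, forces in N, time in s.
With the tool pointing down it reaches from about 300 to 775 mm from the base axis. Payload 14.6 kg.
Tool frame: the origin (TCP) lies on the centre line of the jaws, within the pads' length; the fingertips stand 19 mm ahead of it and the grasp point (between the pads) is the TCP (bot.tip_reach is the distance from the TCP to the fingertips, in mm); z points along the fingers, y is the line along which they close (so a half turn about z gives the same grasp; the last joint's range is limited). The gripper opens to 85 mm and grips with 20 to 120 N. Pads are 22 mm wide; open, the fingers measure 114 mm over their backs; the gripper's body (76 mm by 85 mm) begins 54 mm behind the grasp point. The pads swing forward as they close: fully open they stand 13 mm farther back than shut.
Start: joints at [1.088, 0.3, 1.521, -0, 1.321, -0.067], TCP at [222.153, 503.128, 250.281] pointing down, gripper open.
Joint ranges: [-3.03, 3.03], [-0.79, 2.21], [0.23, 2.52], [-1.04, 4.18], [0, 3.07], [-2.55, 2.55]. Speed limits (rad/s): [2.22, 2.22, 2.57, 3.14, 3.14, 3.14].

### API

Orientations are given as a unit quaternion [w, x, y, z].
In Python, from rig import bot gives the robot as it stands. Calls block until the motion is done:
- bot.move_to(position, orientation): joint-space move of the TCP to a pose.
- bot.servo_line(position, attitude=None, speed=150, until_force=None): straight line of the TCP; attitude=None keeps the orientation; speed is the mean speed in mm/s. With until_force (N) it stops when the force on the tool has changed by that much, and returns True; else False.
- bot.move_joints(angles): joint-space move.
- bot.move_gripper(opening, grip_force=None): finger opening in mm; grip_force is the grip in N (None keeps the last); returns when the fingers have stopped.
- bot.dwell(seconds).
- bot.ik(position, orientation): joint angles nearest the present ones, or None.
- bot.read_state(): the state.
- bot.read_camera(name): name is "scene" or "side" or "wrist"; returns a dict with "image" (384x512x3 uint8, blue, green, red), "depth" (384x512 float32, mm along the optical axis (not along the pixel's ray), 0 where there is no reading), "fovy" (degrees; the focal length in pixels is half the picture's height over the tangent of half this angle, whatever the lens; pixels are square), "cx", "cy" (the principal point, pixels), "eye" and "attitude" of the camera in the world; the wrist camera has in their place "mount" (4x4, takes a point from camera to tool coordinates, whose origin is the TCP and whose axes are the flange's). Camera axes: x right, y down, z forward; pixel columns grow to the right and rows downward; lengths in mm; the calibration is good to about 2 mm. A picture is of the moment at which its call begins: read the wrist's pose just before it.
A pose or a line that the arm cannot do raises bot.MotionError and nothing moves.
- bot.finish_job(): hands the job in; it is judged then, once.
The state is a dict: "clock": time; "joint_positions": joint angles; "qvel": joint speeds; "effort": joint torques, N m; "ee_pos": TCP position; "tool_rot": TCP orientation; "ft_force": force on the tool from outside, world axes, zero at the start; "moment": the same for the moment, N m; "grip_width": finger opening in mm; "grip_force": force on a finger pad.
Only numpy, scipy, OpenCV 4.12 (cv2) and the standard library are available. Lean on these libraries where they do the work, as an engineer would, in place of code of your own. Each camera call takes 0.05 s, during which the arm holds its last target. There are 200 camera calls.

## Working session

There is one attempt and no reset: what is moved stays moved. The work goes in short steps, each a Python script; the robot and the scene stay as the last script left them, time stands still between calls to the robot, and variables do not carry over. Pictures are saved under pics/ and viewed, at most 10 in all, crops included, and the job is handed in when it is done.

```bash
ls; mkdir -p pics; python3 - <<'E'
from rig import bot
import cv2,numpy as np,pickle
s=bot.read_state();print(s['clock'],s['ee_pos'],s['tool_rot'])
d={n:bot.read_camera(n) for n in("scene","side")}
pickle.dump(d,open('v0.pkl','wb'))
cv2.imwrite('pics/a.png',np.hstack([d['scene']['image'],d['side']['image']])[:, :])
im=cv2.imread('pics/a.png');cv2.imwrite('pics/a.png',cv2.resize(im,(800,300)))
cv2.imwrite('pics/scene.png',d['scene']['image'])
for n in d:print({k:v for k,v in d[n].items() if k not in('image','depth')})
E
```

```text
pics
0.0 [222.04659433 502.95017838 249.73000364] [-1.70456874e-04  2.06390869e-01  9.78469450e-01 -5.61420868e-04]
{'fovy': 42.093552745119126, 'cx': 253.1555102236243, 'cy': 193.76114077321478, 'eye': array([ 908.42995047,  682.07385197, 1346.01331238]), 'attitude': array([-0.07660589,  0.26076197,  0.93039799, -0.24595593])}
{'fovy': 51.41595244126247, 'cx': 249.72789184657452, 'cy': 189.34916104899855, 'eye': array([722.54222428, 818.28841594, 822.82418069]), 'attitude': array([-0.05325896,  0.12652236,  0.91551802, -0.37813004])}
```

View pics/a.png

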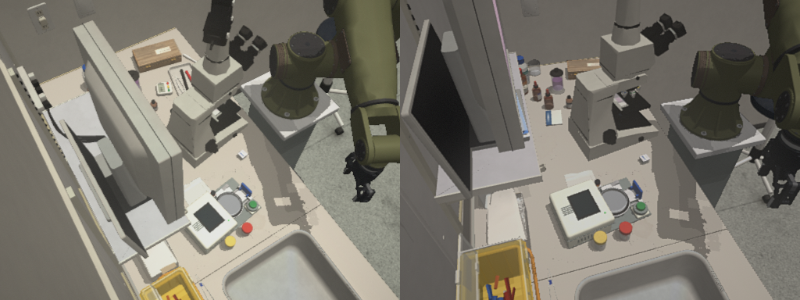

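View pics/scene.png

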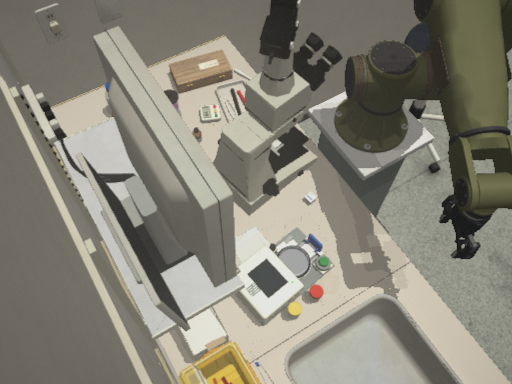

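The scene view shows the blue tab at about (315,242), the green key at (324,263), the black pin knob at (274,246) and the white housing around (268,280). The pots are at (316,292) and (294,309), and the cover slips are at (310,198).

```bash
cat > h.py <<'E'
import numpy as np,cv2
from scipy.spatial.transform import Rotation as R
def rot(q): return R.from_quat(np.r_[q[1:],q[0]]).as_matrix()
def foc(c): return c['image'].shape[0]/2/np.tan(np.radians(c['fovy']/2))
def rays(c,uv):
    uv=np.atleast_2d(uv).astype(float)
    return np.c_[(uv-[c['cx'],c['cy']])/foc(c),np.ones(len(uv))]@rot(c['attitude']).T
def onplane(c,uv,z):
    r=rays(c,uv); return c['eye']+r*((z-c['eye'][2])/r[:,2])[:,None]
def cloud(c):
    v,u=np.mgrid[:384,:512]; r=rays(c,np.c_[u.ravel(),v.ravel()])
    return (c['eye']+r*c['depth'].ravel()[:,None]).reshape(384,512,3)
def blob(c,lo,hi,box,amin=8):
    hsv=cv2.cvtColor(c['image'],cv2.COLOR_BGR2HSV); m=cv2.inRange(hsv,np.array(lo),np.array(hi))
    k=np.zeros_like(m);u0,v0,u1,v1=box;k[v0:v1,u0:u1]=255
    n,l,s,ce=cv2.connectedComponentsWithStats(m&k)
    return [(ce[i],s[i,4],np.argwhere(l==i)[:,::-1]) for i in np.argsort(-s[1:,4])+1 if s[i,4]>=amin]
E
python3 - <<'E'
import pickle
from h import *
d=pickle.load(open('v0.pkl','rb'))
box={'scene':(225,180,350,330),'side':(180,180,340,330)}
for n,c in d.items():
    print(n)
    for name,lo,hi,z in(('green',(45,90,40),(90,255,255),42),('blue',(100,90,40),(130,255,255),50),('yellow',(20,120,100),(35,255,255),54),('red',(0,150,80),(8,255,255),54)):
        for ce,a,px in blob(c,lo,hi,box[n])[:2]:
            P=cloud(c)[px[:,1],px[:,0]]
            print(name,ce.round(1),a,onplane(c,ce,z)[0].round(1),'depth med',np.median(P,0).round(1),'zmax',P[:,2].max().round(1))
    P=cloud(c);m=(P[...,2]>62)&(P[...,2]<78)&(P[...,0]>300)&(P[...,0]<800)&(P[...,1]>50)&(P[...,1]<500)
    k,l,s,ce=cv2.connectedComponentsWithStats(cv2.morphologyEx(m.astype(np.uint8),cv2.MORPH_OPEN,np.ones((3,3))))
    for i in np.argsort(-s[1:,4])[:3]+1:
        q=P[l==i][:,:2]; print(s[i],ce[i].round(),cv2.minAreaRect(q.astype(np.float32)),np.median(P[l==i][:,2]))
E
```

```text
scene
green [323.5 261.2] 55 [446.3 341.4  42. ] depth med [446.9 341.5  43.5] zmax 48.6
blue [315.2 240.2] 36 [432.1 278.9  50. ] depth med [436.3 283.   59.9] zmax 66.6
yellow [294.1 308.6] 136 [595.  413.6  54. ] depth med [595.2 414.1  55.9] zmax 61.1
red [316.1 291. ] 119 [517.7 404.3  54. ] depth med [518.7 404.8  56. ] zmax 1346.0
[ 239  244   65   75 2785] [268. 281.] ((613.4586791992188, 309.5034484863281), (160.58474731445312, 160.5211944580078), 9.110123634338379) 71.86166727129489
[277 170  14  12  87] [284. 176.] ((397.3223571777344, 59.74713897705078), (55.06779479980469, 21.81742286682129), 10.863524436950684) 71.23806451895825
[245 199   6   5  21] [247. 201.] ((537.9326171875, 82.21482849121094), (6.725773334503174, 19.661190032958984), 23.88484764099121) 74.53440083902706
side
green [308.1 263. ] 77 [444.3 340.5  42. ] depth med [444.5 341.5  42.1] zmax 822.8
blue [303.8 238. ] 42 [430.3 274.5  50. ] depth med [434.  281.3  60.5] zmax 62.5
blue [303.5 249.5] 8 [443.5 306.6  50. ] depth med [439.8 300.   39.7] zmax 41.1
yellow [256.  303.1] 202 [592.6 412.5  54. ] depth med [592.9 413.3  54.8] zmax 822.8
red [288.6 290.6] 171 [516.1 403.2  54. ] depth med [515.9 404.   54.9] zmax 58.4
[ 191  229   84   76 3873] [231. 266.] ((614.2689819335938, 308.8489685058594), (159.71652221679688, 160.33168029785156), 8.257060050964355) 70.6498248583498
[236 182  28  11 142] [249. 186.] ((516.0574951171875, 85.55249786376953), (34.17595291137695, 73.72062683105469), 69.85791015625) 71.53502313872139
[277 170  25  10 141] [287. 173.] ((395.63226318359375, 59.53989028930664), (81.77223205566406, 23.660552978515625), 10.108030319213867) 69.33409566143041
```

```bash
cat >> h.py <<'E'
YAW=np.radians(9.0); O=np.array([564.7,301.9])
def W(x,y,z):
    c,s=np.cos(YAW),np.sin(YAW); return [O[0]+c*x-s*y,O[1]+s*x+c*y,z]
def down(psi): return [0,np.cos(psi/2),np.sin(psi/2),0]
def wrist(bot):
    s=bot.read_state(); c=bot.read_camera('wrist'); Rt=rot(s['tool_rot']); M=np.array(c['mount'])
    c['eye']=np.array(s['ee_pos'])+Rt@M[:3,3]; q=R.from_matrix(Rt@M[:3,:3]).as_quat(); c['attitude']=np.r_[q[3],q[:3]]
    return c
E
python3 - <<'E'
from rig import bot
from h import *
import pickle
for a in(0,90,180,270):
    print(a,bot.ik(W(-190,0,200),down(YAW+np.radians(a))))
q=down(YAW+np.pi)
bot.move_gripper(0)
bot.move_to(W(-190,0,200),q)
c=wrist(bot);pickle.dump(c,open('w0.pkl','wb'));cv2.imwrite('pics/w0.png',c['image'])
s=bot.read_state();print(s['clock'],s['ee_pos'],s['grip_width'],s['ft_force'],c['mount'])
E
```

```text
0 [ 5.46472168e-01  1.62088789e-01  1.81402400e+00 -4.44089210e-16
  1.16547986e+00  1.96018886e+00]
90 [ 5.46472168e-01  1.62088789e-01  1.81402400e+00 -4.44089210e-16
  1.16547986e+00  3.89392535e-01]
180 [ 5.46472168e-01  1.62088789e-01  1.81402400e+00 -4.44089210e-16
  1.16547986e+00 -1.18140379e+00]
270 None
2.0083 [376.88061057 272.9638913  200.24667731] -0.029492756982599445 [ 0.89492713  0.59662246 -0.17518562] [[ 1.83871062e-04 -9.53423669e-01 -3.01634337e-01  7.71638678e+01]
 [ 9.99999939e-01  8.54060520e-05  3.39626118e-04  5.17331591e-01]
 [-2.98046182e-04 -3.01634381e-01  9.53423626e-01 -1.24591581e+02]
 [ 0.00000000e+00  0.00000000e+00  0.00000000e+00  1.00000000e+00]]
```

View pics/w0.png

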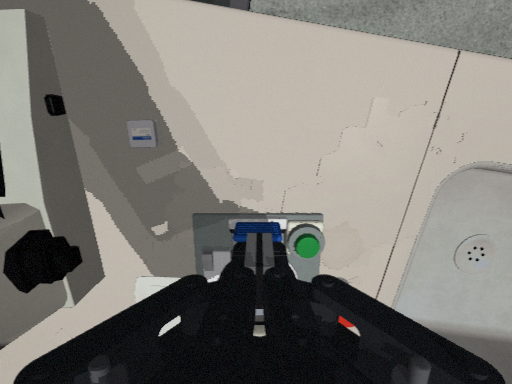

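The wrist view shows the blue tab at (258,231) in front of the closed fingers and the green key at (307,245). The deck's front edge runs from (193,214) to (323,214).

```bash
python3 - <<'E'
from h import *
import pickle
c=pickle.load(open('w0.pkl','rb'))
C,S=np.cos(YAW),np.sin(YAW)
def loc(P): return (np.array(P)[:2]-O)@np.array([[C,-S],[S,C]])
for name,lo,hi,z in(('green',(45,90,40),(90,255,255),42),('blue',(100,120,40),(130,255,255),60)):
    for ce,a,px in blob(c,lo,hi,(180,200,340,280))[:1]:
        r=cv2.boundingRect(px.astype(np.int32)); print(name,ce,a,r,loc(onplane(c,ce,z)[0]))
        if name=='blue': print([loc(onplane(c,(u,r[1]),60)[0]) for u in(r[0],r[0]+r[2]-1)])
for uv in((193,213.5),(323,213.5)): print(loc(onplane(c,uv,10)[0]))
E
```

```text
green [306.87366167 245.57173448] 467 (295, 234, 25, 24) [-115.82144899   55.42270491]
blue [256.49337261 230.11929308] 679 (233, 222, 49, 20) [-143.40333529   -1.34531532]
[array([-152.57004287,  -25.50963351]), array([-152.53802376,   23.92109964])]
[-142.13207831  -78.69090063]
[-142.03337785   78.88750567]
```

```bash
python3 - <<'E'
from rig import bot
from h import *
C,S=np.cos(YAW),np.sin(YAW)
def loc(P): return (np.array(P)[:2]-O)@np.array([[C,-S],[S,C]])
q=down(YAW+np.pi); z=55
bot.servo_line(W(-185,0,z),q,speed=120)
f0=bot.read_state()['ft_force']
hit=bot.servo_line(W(-135,0,z),speed=30,until_force=2.0)
s=bot.read_state();x0=loc(s['ee_pos'])[0];print(hit,loc(s['ee_pos']),s['ft_force']-f0,s['clock'])
if hit and -165<x0<-140:
    h2=bot.servo_line(W(x0+99,0,z),speed=50,until_force=16)
    s=bot.read_state();print(h2,loc(s['ee_pos']),s['ee_pos'][2],s['ft_force']-f0,s['clock'])
    bot.dwell(.3)
    s=bot.read_state();print(loc(s['ee_pos']),s['ft_force']-f0)
E
```

```text
True [-1.48033961e+02 -1.10740326e-01] [-2.60965842  0.48681368  1.68960797] 4.5167
False [-49.38284549  -0.47764556] 54.45963367866587 [-7.36781509 -3.97641052  1.13275015] 6.6583
[-49.37590356  -0.47459449] [-6.91466335 -3.37823239 -0.25455186]
```

```bash
python3 - <<'E'
from rig import bot
from h import *
C,S=np.cos(YAW),np.sin(YAW)
def loc(P): return (np.array(P)[:2]-O)@np.array([[C,-S],[S,C]])
z=55
h=bot.servo_line(W(-41,0,z),speed=15,until_force=5)
s=bot.read_state();print(h,loc(s['ee_pos']),s['ft_force'],s['clock'])
bot.servo_line(W(-85,0,z),speed=40)
print(bot.read_state()['ft_force'])
bot.servo_line(W(-185,0,z),speed=120)
bot.servo_line(W(-190,0,150),speed=150)
s=bot.read_state();c=wrist(bot);cv2.imwrite('pics/w1.png',c['image'])
d=bot.read_camera('side');cv2.imwrite('pics/s1.png',cv2.resize(d['image'][170:330,180:360],None,fx=3,fy=3))
for n,c,b in(('w',c,(100,0,400,383)),('s',d,(180,180,340,330))):
    for ce,a,px in blob(c,(100,120,40),(130,255,255),b)[:2]: print(n,ce,a,loc(onplane(c,ce,60)[0]))
print(s['clock'],s['ft_force'])
E
```

```text
True [-45.04773294  -0.56788323] [-6.90059862 -2.09895105  5.85191542] 7.375
[ 0.09917137 -0.96461913 -0.04565959]
w [258.93040293 323.7985348 ] 273 [-72.25639585   0.17821364]
w [117.52941176 145.43137255] 51 [-238.83482329 -107.97273737]
s [274.87179487 249.30769231] 39 [-53.51998728   0.95780046]
10.2833 [ 0.20693475 -0.52357297 -0.34349311]
```

View pics/s1.png

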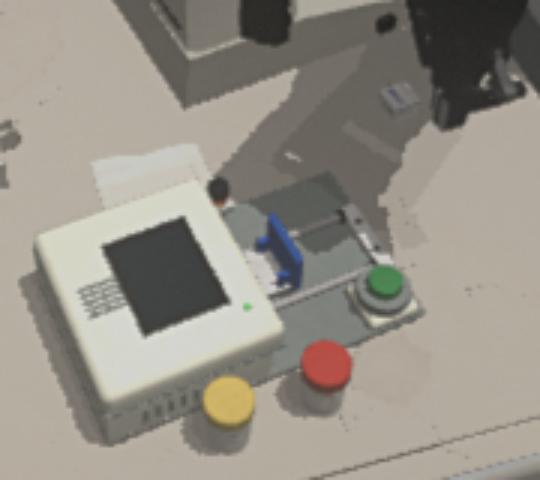

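View pics/w1.png

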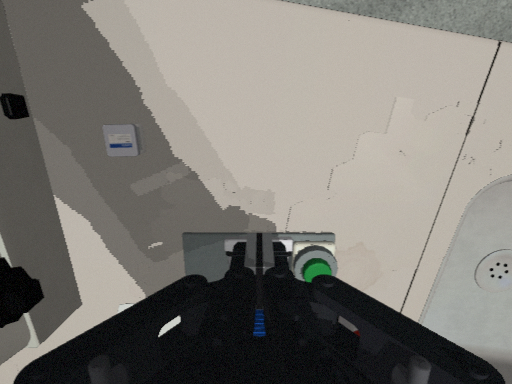

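The carriage is caught at the reading position: the side view shows the tab at (275,249), reader x ≈ -55, with the gripper well clear. Next is the key.

```bash
python3 - <<'E'
from rig import bot
from h import *
C,S=np.cos(YAW),np.sin(YAW)
def loc(P): return (np.array(P)[:2]-O)@np.array([[C,-S],[S,C]])
kx,ky=-114,56.3
bot.move_to(W(kx,ky,110),down(YAW+np.pi))
bot.servo_line(W(kx,ky,68),speed=80)
h=bot.servo_line(W(kx,ky,64.5),speed=15,until_force=3)
f0=bot.read_state()['ft_force']
h1=bot.servo_line(W(kx,ky,50),speed=15,until_force=14)
s=bot.read_state();print(h,h1,s['ee_pos'],loc(s['ee_pos']),s['ft_force']-f0,s['clock'])
bot.dwell(.3)
s=bot.read_state();print(s['ee_pos'][2],s['ft_force']-f0)
bot.servo_line(W(kx,ky,110),speed=60)
bot.servo_line(W(kx-110,ky,200),speed=150)
c=bot.read_camera('side')
cv2.imwrite('pics/s2.png',cv2.resize(c['image'][170:330,180:360],None,fx=3,fy=3))
s=bot.read_state();print(s['ft_force'],s['clock'])
E
```

```text
False True [443.42442843 339.76960696  55.03280136] [-113.85835634   56.37504842] [-2.65460946 -0.28720398  9.58628383] 12.6167
54.995612667044234 [-2.94794583 -1.14353514  9.58441323]
[0.00368072 0.87986896 0.80477553] 15.1417
```

View pics/s2.png

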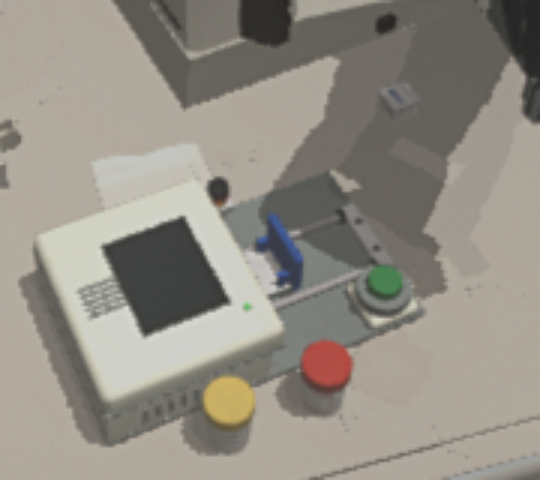

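The key bottomed at exactly its 6 mm stroke (TCP z = 55.0) with a force above 5 N. The side view shows it up again at (308,263) in the full picture, with the tab still held and the pots and box unmoved.

```bash
python3 -c "
from rig import bot
print(bot.finish_job())"
```

```text
the job is handed in; nothing more can be done
None
```

I pushed the carriage fully in and its spring brought it back to the reading position, where it was caught; I then pressed the green key right down, let it come up, and handed the job in with the robot clear of everything at about 15 s.

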